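Open the dial padlock on the knife box and hold it out

TASK

The knife box is shut with a combination padlock; take the lock off so that the box can be opened. Turn the dial clockwise until the red mark stands at the white index line, pause there, turn it back anticlockwise until the yellow mark stands at the line, pull the lock straight away from the staple until its shackle is fully out, and then slip it off the staple through the gap. Finish while holding the lock in the gripper, shackle still open, dial side up, still, and with its underside at least 10 cm above the box top; leave the mug, the salt shaker and the timer where they stand.

Things in the scene. Friction and masses are not known exactly. Their poses are not given: they have to be found in the camera images.
- box: Dark wooden knife box that does not move: 150 mm deep (x), 300 mm wide (y), 70 mm high, flat top. Origin: centre of its underside. Its hasp has a staple, an upright arch of 6 mm bar 25 mm high (opening 14 mm wide, 19 mm high) in the box's xz plane; posts at box x = -52 and -32 mm, y = -20 mm.
- lock: Steel dial padlock (about 0.35 kg) lying loose on the box top. Round case 56 mm across, 24 mm thick. Origin: centre of its underside; z up; x runs along the shackle legs to the bow. Its front face is flat at x = +27 mm, 54 mm wide; the white index line lies there on the top. Grip the case across y. The shackle loops round the staple's rear post.
- lock_dial (a joint): Angle of the black dial on top of the case, on the case's z axis: grows clockwise from above; 0.52 rad between clicks. 1.047 = yellow mark at the index line, 2.094 = red mark. Skirt 42 mm across, top 29 mm over the case's underside; round grip 26 mm across from there to 44 mm. A click takes 0.05 N m. Both marks must be met within about 0.15 rad, red first, for the lock to open.
- lock_shackle (a joint): How far the shackle (8 mm rod, legs at lock y = +16 and -16 mm, 12 mm above the lock's underside) is drawn out of the case along lock x, in m: 0 shut, 0.020 fully out. Slides at about 4 N, stays where left; blocked unless the combination was dialled. Its bow catches on the staple's post, after up to 10 mm of play, when the lock is pulled along its -x.
- shackle_tip (a point): Free end of the short leg (lock y = -16 mm), the leg that runs through the staple's arch. Shut, it is 5 mm inside the case; fully out, it leaves a 15 mm gap to the case's flat face. Pushing the open lock along its +x until that face meets the posts brings the 6 mm bar into the gap; then back off 4 mm and lift straight up.
- staple (a point): Middle of the staple's opening, 12 mm above the box top; moves with the box.
- mug: White dotted mug, a bystander, 78 mm wide, 93 mm high; origin at the centre of its underside.
- salt: Salt shaker, a bystander, 44 mm wide, 90 mm high; origin at the centre of its underside.
- timer: Cream kitchen timer with a red knob, a bystander, 70 mm wide, 41 mm high; origin at the centre of its underside.
Mind the look-alikes: they are no part of the job. What is shaped like the lock but blue or pink is not meant.

How it is judged:
On the way, in this order (a step that is already met when the one before it is completed fails the run):
1. the dial is turned clockwise to the red mark (value of joint lock_dial between 1.9 and 2.3 rad), for 0.1 s.
2. the dial is turned back to the yellow mark, shackle still shut (value of joint lock_dial between 0.85 and 1.25 rad and value of joint lock_shackle below 0.006 m), for 0.1 s.
3. the shackle is drawn fully out while the lock is still on the staple (value of joint lock_shackle above 0.017 m and height (world z) of lock below 0.085 m), for 0.1 s.
At the end, for the whole second after the job is handed in: The lock is held in the fingers (over 3 N), its underside at least 98 mm above the box top and nothing of it touching the box, dial side up within 0.4 rad, at rest, its shackle out at least 16 mm (height (world z) of lock above 0.168 m and value of joint lock_shackle above 0.016 m and angle between lock's own z axis and vertical below 0.4 rad and contact force between the fingers and lock above 3 N and contact force between box and lock below 0.2 N and linear speed of lock below 0.03 m/s); the arm keeps its last pose, push and grip.
It fails at once if the mug, salt shaker or timer is moved more than 2 cm (distance of any of mug, salt, timer from where it was at the start of the episode above 0.02 m).
It also fails if it takes over 54 s, if anything falls off the work surface, if the arm or the gripper's body presses on something with over 40 N, if the wrist force passes 120 N, or if a joint passes its speed limit or range.

ROBOT

A 6-joint arm with a two-finger parallel gripper is mounted at the origin on a cart in front of the work surface, level with it; the furniture and walls round the work are solid. World frame = base frame: x ahead of the robot, y to its left, z up, the work surface at z = 0. Lengths are in m, angles in rad, forces in N, time in s.
With the tool pointing down it reaches from about 0.425 to 0.95 m from the base axis. Payload 3.5 kg.
Tool frame: the origin (TCP) lies between the finger pads; the fingertips stand 19 mm ahead of it and the grasp point (between the pads) is the TCP; z points along the fingers, y is the line along which they close (so a half turn about z gives the same grasp; the last joint's range is limited). The gripper opens to 85 mm and grips with 20 to 120 N. Pads are 22 mm wide; open, the fingers measure 114 mm over their backs; the gripper's body (76 mm by 85 mm) begins 54 mm behind the grasp point. The pads swing forward as they close: fully open they stand 13 mm farther back than shut.
Start: joints at [1.048, 0.286, 1.577, -0, 1.279, -0.15], TCP at [0.246, 0.629, 0.25] pointing down, gripper open.
Joint ranges: [-2.77, 2.77], [-0.9, 2.22], [0.21, 2.48], [-1.53, 4.67], [0.24, 2.81], [-2.84, 2.84]. Speed limits (rad/s): [2.79, 2.79, 3.14, 3.14, 3.14, 3.14].

INTERFACE

Orientations are given as a unit quaternion [x, y, z, w].
In Python, from plant import get_state, cams, ctrl gives the robot as it stands. The module is installed in compiled form; this text tells all that it offers.
- The arm moves only by the tool jog_arm, never from a script. Its argument "deltas" is text: rows parted by semicolons, each of 6 numbers parted by spaces: the shift along the world's x, y, z normalised to -1 to 1, where 1 is 0.02 m, then the turn, a rotation vector about the world's x, y, z normalised to -1 to 1, where 1 is 0.1 rad. In form: x y z ax ay az; .... A call has 1 to 20 rows; each row shifts and turns the commanded pose from where the row before left it; what a row does not reach is not made up. A row lasts 1/8 s, in which the tool goes at most 62.5 mm and 10.7 degrees, less where a joint would pass 70% of its speed; a pose out of reach is approached as far as the arm can. A call with a number of a shift or a turn outside -1 to 1 is refused whole. A call with a gripper value outside its range is refused whole. "gripper" is the opening, from 0 (shut) to 1 (fully open), set as the call begins (left out, the last holds). The fingers move at their own pace and stop on an object; "squeeze" is the grip in N (left out, the last holds). Time passes only in rows, so rows that do not move let the fingers close. It gives the time, the measured TCP pose, the force, the opening and the grip force at its end, in the units of the state.
- get_state(): the state, without advancing time (a new reading comes with each control period).
- cams.read_camera(name): name is "scene" or "side" or "wrist"; returns a dict with "color" (420x560x3 uint8, blue, green, red), "vfov" (degrees; the focal length in pixels is half the picture's height over the tangent of half this angle, whatever the lens; pixels are square), "cx", "cy" (the principal point, pixels), "rvec" (rotation vector, rad) and "tvec" (3), from world to camera coordinates, as OpenCV has them. Camera axes: x right, y down, z forward; pixel columns grow to the right and rows downward; lengths in m; the calibration is good to about 2 mm. A picture is of the moment at which its call begins. There is no depth.
- ctrl.sign_off(): hands the job in; it is judged then, once.
The state is a dict: "time": time; "qpos": joint angles; "dq": joint speeds; "joint_efforts": joint torques, N m; "eef_pos": TCP position; "tcp_rot": TCP orientation; "contact_force": force on the tool from outside, world axes, zero at the start; "wrist_torque": the same for the moment, N m; "opening": opening from 0.0 (shut) to 1.0 (fully open); "finger_force": force on a finger pad.
Only numpy, scipy, OpenCV 4.12 (cv2) and the standard library are available. Lean on these libraries where they do the work, as an engineer would, in place of code of your own. Each camera call takes 0.05 s, during which the arm holds its last target. There are 200 camera calls.

## Working session

There is one attempt and no reset: what is moved stays moved. The work goes in short steps, Python scripts to look and compute and a tool call to move; the robot and the scene stay as the last step left them, time stands still between calls to the robot, and variables do not carry over. Pictures are saved under pics/ and viewed, at most 10 in all, crops included, and the job is handed in when it is done.

Besides the shell and the picture viewer there is one more tool, called as name(argument=value, ...) on one line, values as JSON. jog_arm: Moves the arm, as the interface text tells. Its arguments: {"type":"object","properties":{"deltas":{"type":"string"},"gripper":{"type":"number"},"squeeze":{"type":"number"}},"required":["deltas"]}

```bash
mkdir -p pics; cat > h.py <<'E'
import numpy as np, cv2
from plant import get_state, cams, ctrl
def K(c):
    f=c["color"].shape[0]/2/np.tan(np.radians(c["vfov"])/2)
    return np.array([[f,0,c["cx"]],[0,f,c["cy"]],[0,0,1.]])
def ray(c,u,v):
    R=cv2.Rodrigues(np.array(c["rvec"],float))[0];t=np.array(c["tvec"],float).ravel()
    d=R.T@np.linalg.inv(K(c))@np.array([u,v,1.]);return -R.T@t,d/np.linalg.norm(d)
def onz(c,u,v,z):
    o,d=ray(c,u,v);return o+d*(z-o[2])/d[2]
def cross(c1,p1,c2,p2):
    o1,d1=ray(c1,*p1);o2,d2=ray(c2,*p2)
    s=np.linalg.lstsq(np.stack([d1,-d2],1),o2-o1,rcond=None)[0]
    a=o1+s[0]*d1;b=o2+s[1]*d2;return (a+b)/2,np.linalg.norm(a-b)
def proj(c,P):
    return cv2.projectPoints(np.array(P,float).reshape(-1,3),np.array(c["rvec"],float),np.array(c["tvec"],float),K(c),None)[0].reshape(-1,2)
E
python3 - <<'E'
from h import *
import pickle
C={n:cams.read_camera(n) for n in("scene","side","wrist")}
pickle.dump(C,open("c0.pkl","wb"))
for n in("scene","side"): cv2.imwrite(f"pics/{n}0.png",C[n]["color"])
for n in C: print(n,ray(C[n],280,210),C[n]["vfov"])
print(get_state())
E
```

```text
scene (array([0.1657447 , 0.48123618, 0.74633483]), array([ 0.38500676, -0.51492701, -0.7659112 ])) 52.66711095149145
side (array([ 0.3294641 , -0.88298157,  0.78560424]), array([ 0.17918945,  0.79025225, -0.58599704])) 42.299941225964595
wrist (array([0.17226197, 0.65536071, 0.37408622]), array([ 0.26722957, -0.1192488 , -0.95622596])) 67.49641797261631
{'time': 0.15, 'qpos': array([ 1.04800250e+00,  2.87017136e-01,  1.57783963e+00, -5.14765569e-06,
        1.27855804e+00, -1.50006065e-01]), 'dq': array([ 7.42275743e-04,  5.08807852e-04, -5.32443969e-03, -5.32576798e-05,
        2.09168107e-03,  6.56825276e-04]), 'joint_efforts': array([ 7.47662652e-04, -4.06601322e+01, -2.93141806e+01, -1.00869179e-04,
        3.91918016e-03,  1.23364188e-06]), 'eef_pos': array([0.24558593, 0.62823868, 0.24922882]), 'tcp_rot': array([ 1.85315642e-01,  9.82678626e-01, -8.60820415e-04, -2.98411231e-04]), 'contact_force': array([-0.2850053 , -0.87208004,  0.63857285]), 'wrist_torque': array([-0.03271924,  0.02749803,  0.0555233 ]), 'finger_force': 0.0, 'opening': 1.001669728378016}
```

View pics/scene0.png

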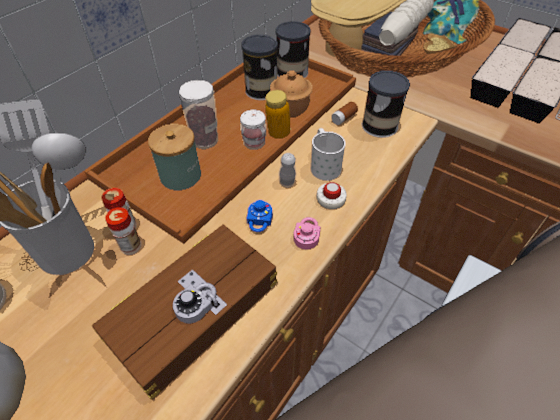

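View pics/side0.png

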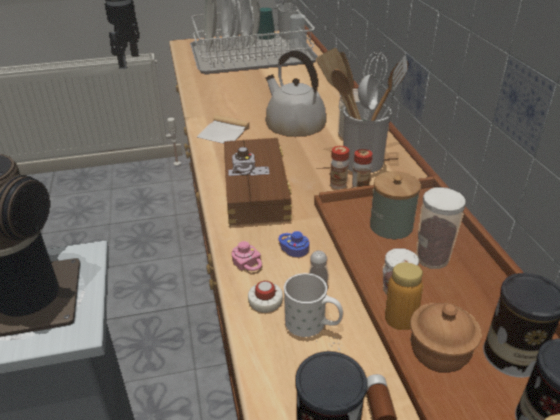

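The scene view shows the box at (188,305) with the steel lock at about (190,300) and the hasp at (205,288). Blue and pink decoys are at (260,215) and (307,233). In the side view the lock is at (243,158). I'll enlarge both crops.

```bash
python3 - <<'E'
from h import *
import pickle
C=pickle.load(open("c0.pkl","rb"))
a=cv2.resize(C["scene"]["color"][255:335,150:250],None,fx=5,fy=5,interpolation=cv2.INTER_CUBIC) 
b=cv2.resize(C["side"]["color"][130:230,215:300],None,fx=4,fy=4,interpolation=cv2.INTER_CUBIC)
im=np.zeros((400,500+340,3),np.uint8)
im[:, :500]=a; im[:400,500:]=b
cv2.imwrite("pics/crop0.png",im[:,:800])
s=C["scene"];
for p in[(97,323),(228,231),(277,270),(150,385)]: print(p,onz(s,*p,0.07))
print(onz(s,187,297,0.1), cross(s,(187,296),C["side"],(243,153)))
E
```

```text
(97, 323) [0.60830222 0.41121243 0.07      ]
(228, 231) [0.55719735 0.13180352 0.07      ]
(277, 270) [0.42395491 0.14693719 0.07      ]
(150, 385) [0.45884681 0.42790566 0.07      ]
[0.50386246 0.29437393 0.1       ] (array([0.50269599, 0.29447061, 0.10500033]), np.float64(0.0002200611871647292))
```

View pics/crop0.png

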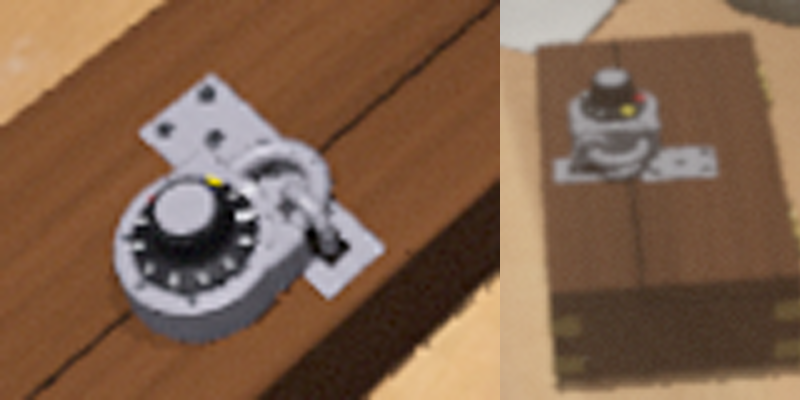

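The crop shows the bow pointing toward world −y. Yellow sits about 60° and red about 120° anticlockwise of the index, so the dial starts near 0. The lock is near (0.503, 0.294), and its measured height of 0.105 fits the dial. I'll move above it and look closely.

jog_arm(deltas="0.76 -0.98 0 0 0 0;0.76 -0.98 0 0 0 0;0.76 -0.98 0 0 0 0;0.76 -0.98 0 0 0 0;0.76 -0.98 0 0 0 0;0.76 -0.98 0 0 0 0;0.76 -0.98 0 0 0 0;0.76 -0.98 0 0 0 0;0.76 -0.98 0 0 0 0;0.76 -0.98 0 0 0 0;0.76 -0.98 0 0 0 0;0.76 -0.98 0 0 0 0;0.76 -0.98 0 0 0 0;0.76 -0.98 0 0 0 0;0.76 -0.98 0 0 0 0;0.76 -0.98 0 0 0 0;0.76 -0.98 0 0 0 0;0 0 0 0 0 0;0 0 0 0 0 0", gripper=1)

```text
time: 2.52
eef_pos: [0.504, 0.2949, 0.2504]
tcp_rot: [0.186, 0.983, 0.0, -0.0]
contact_force: [0.2, 0.2, -0.2]
opening: 1.006
finger_force: 0.0
```

```bash
python3 - <<'E'
from h import *
import pickle
c=cams.read_camera("wrist");pickle.dump(c,open("w1.pkl","wb"))
print(ray(c,280,210),get_state()["qpos"])
u,v=proj(c,[0.503,0.294,0.1])[0];print(u,v)
u,v=int(u),int(v)
cv2.imwrite("pics/w1.png",cv2.resize(c["color"][max(v-75,0):v+75,max(u-100,0):u+100],None,fx=4,fy=4,interpolation=cv2.INTER_CUBIC));print(u-100,v-75)
E
```

```text
(array([0.43067816, 0.32192353, 0.37541812]), array([ 0.26794155, -0.11739466, -0.95625615])) [ 3.56408697e-01  8.76279946e-02  1.80553952e+00  3.39687915e-04
  1.24852514e+00 -8.41560348e-01]
284.0543795139065 202.99430586589062
184 127
```

View pics/w1.png

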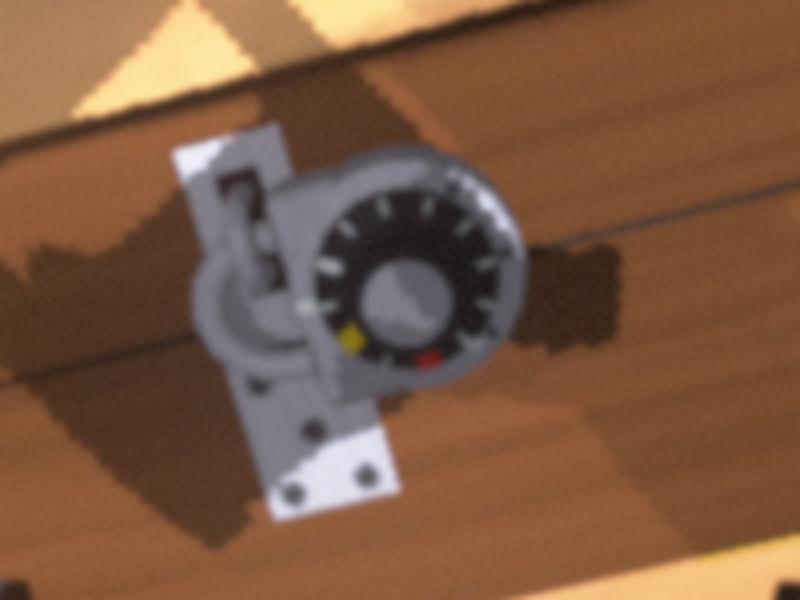

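The wrist close-up shows the grip cap at crop (406,303), the index line at (308,307), yellow at (350,338), red at (430,360), and the zero tick at (330,268). The bow is on the left. Next I cast these onto their planes.

```bash
python3 - <<'E'
from h import *
import pickle
c=pickle.load(open("w1.pkl","rb"));C=pickle.load(open("c0.pkl","rb"))
g=lambda x,y,z:onz(c,184+x/4,127+y/4,z)
cap=g(406,303,.114)
sk=g(408,277,.098)
print("cap",cap,"skirt",sk)
# two-view check of cap: scene crop (184,207)/5+(150,255); 
print("tri",cross(c,(184+406/4,127+303/4),C["scene"],(150+185/5,255+207/5)))
O=cap[:2]
for n,p,z in[("index",(308,307),.094),("zero",(330,268),.099),("yellow",(350,338),.099),("red",(430,360),.099)]:
    q=g(*p,z)[:2]-O; print(n,np.hypot(*q),np.degrees(np.arctan2(q[1],q[0])))
a,b=g(0,382,.07),g(800,182,.07); d=a-b; print("seam yaw",np.degrees(np.arctan2(d[1],d[0])))
print("case edges", g(525,260,.094),g(192,300,.086), "front corners",g(270,195,.094),g(340,400,.094),"postholes",g(240,180,.071),g(268,278,.071))
E
```

```text
cap [0.49957529 0.29666122 0.114     ] skirt [0.49823642 0.29776984 0.098     ]
tri (array([0.50131755, 0.2957331 , 0.10672593]), np.float64(0.0005682518904790581))
index 0.02359981365405373 -95.21765989613979
zero 0.017576816135749827 -124.58606154602751
yellow 0.017931667693640848 -66.880182995905
red 0.01878591393968668 -3.8227803173764654
seam yaw -96.92625184791252
case edges [0.50526984 0.32392774 0.094     ] [0.48762015 0.24666413 0.086     ] front corners [0.46999731 0.27530024 0.094     ] [0.52144838 0.2713865  0.094     ] postholes [0.46714484 0.26613729 0.071     ] [0.49229396 0.26277407 0.071     ]
```

The dial is at about 0.52: the zero tick is 29° past the index, yellow is 29° short and red 91° short. It therefore needs about +1.57 clockwise, then −1.05. Lock x points at a yaw of about −96°, and the dial axis is at (0.4995, 0.297). I'll descend onto the grip.

jog_arm(deltas="-0.22 0.1 -0.9 0 0 0;0 0 -0.9 0 0 0;0 0 -0.9 0 0 0;0 0 -0.9 0 0 0;0 0 -0.9 0 0 0;0 0 -0.9 0 0 0;0 0 -0.6 0 0 0;0 0 -0.4 0 0 0;0 0 0 0 0 0;0 0 0 0 0 0", gripper=0.5, squeeze=20)

```text
time: 3.82
eef_pos: [0.5003, 0.2976, 0.1231]
tcp_rot: [0.185, 0.983, 0.0, 0.001]
contact_force: [-0.2, 0.5, -0.1]
opening: 0.499
finger_force: 0.0
```

jog_arm(deltas="0 0 0 0 0 0;0 0 0 0 0 0;0 0 0 0 0 0;0 0 0 0 0 0;0 0 0 0 0 0;0 0 0 0 0 0", gripper=0, squeeze=25)

```text
time: 4.58
eef_pos: [0.5003, 0.2975, 0.1233]
tcp_rot: [0.185, 0.983, 0.0, 0.001]
contact_force: [-0.4, -1.0, 7.0]
opening: 0.291
finger_force: 24.8
```

```bash
python3 - <<'E'
from h import *
import pickle
c=cams.read_camera("wrist");pickle.dump(c,open("w2.pkl","wb"))
print(get_state()["contact_force"],get_state()["wrist_torque"])
u,v=proj(c,[0.4995,0.297,0.1])[0];print(u,v)
u,v=int(u),int(v)
cv2.imwrite("pics/w2.png",cv2.resize(c["color"][v-110:v+110,u-145:u+145],None,fx=2.5,fy=2.5,interpolation=cv2.INTER_CUBIC));print(u-145,v-110)
E
```

```text
[-1.73443098 -1.36884653  5.37648745] [-0.17348212  0.15037657  0.00242918]
285.21580802063494 268.80905622898297
140 158
```

View pics/w2.png

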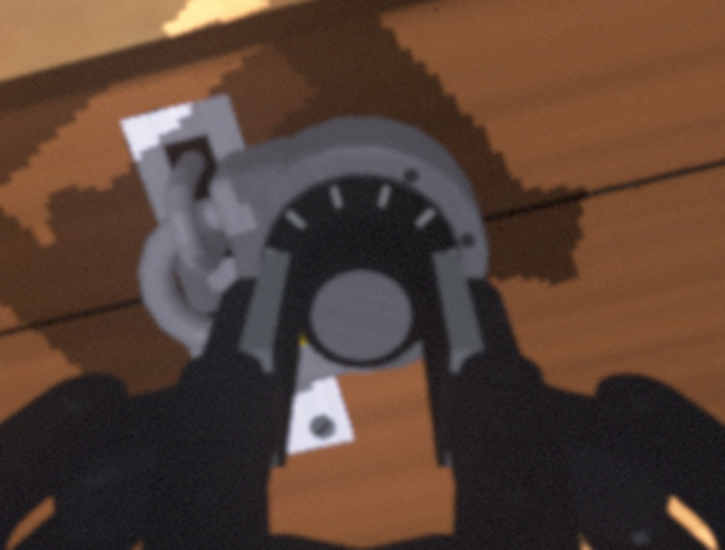

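The fingers hold the grip cap at about 25 mm opening, centred at (360,315) in the crop. I'll turn clockwise 1.5 rad, then look.

jog_arm(deltas="0 0 0 0 0 -1;0 0 0 0 0 -1;0 0 0 0 0 -1;0 0 0 0 0 -1;0 0 0 0 0 -1;0 0 0 0 0 -1;0 0 0 0 0 -1;0 0 0 0 0 -1;0 0 0 0 0 -1;0 0 0 0 0 -1;0 0 0 0 0 -1;0 0 0 0 0 -1;0 0 0 0 0 -1;0 0 0 0 0 -1;0 0 0 0 0 -1;0 0 0 0 0 0")

```text
time: 6.62
eef_pos: [0.5, 0.2974, 0.1233]
tcp_rot: [0.806, 0.592, -0.0, 0.0]
contact_force: [-3.6, -1.4, 6.2]
opening: 0.289
finger_force: 24.9
```

```bash
python3 - <<'E'
from h import *
import pickle
c=cams.read_camera("wrist");pickle.dump(c,open("w3.pkl","wb"))
s=get_state();print(s["contact_force"],s["wrist_torque"],s["qpos"])
u,v=proj(c,[0.4995,0.297,0.1])[0];print(u,v)
u,v=int(u),int(v)
cv2.imwrite("pics/w3.png",cv2.resize(c["color"][v-110:v+90,u-145:u+145],None,fx=2.5,fy=2.5,interpolation=cv2.INTER_CUBIC));print(u-145,v-110)
E
```

```text
[-2.48837207 -2.09160747  5.50317499] [-0.22797285  0.39861698  0.02407682] [ 3.62383554e-01  2.20930998e-01  1.90446785e+00 -2.61306420e-04
  1.01621548e+00  6.64597891e-01]
283.60467858981787 268.12119850451705
138 158
```

View pics/w3.png

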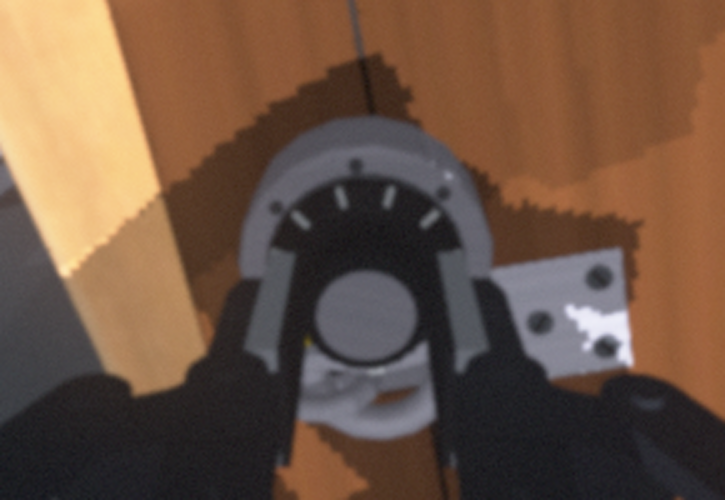

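Turned: the rear case screws are visible at crop (277,207), (355,165) and (443,193), and the skirt is held. The index is hidden below the cap. I'll compare screw angles before and after to get the case rotation.

```bash
python3 - <<'E'
from h import *
import pickle
for f,off,pts,ticks,cap in[("w2",(140,158),[(410,175),(467,240)],[(296,220),(336,197),(384,197),(426,218)],(360,315)),("w3",(138,158),[(277,207),(355,165),(443,193)],[(300,218),(341,197),(389,197),(430,218)],(366,315))]:
    c=pickle.load(open(f+".pkl","rb"))
    g=lambda p,z:onz(c,off[0]+p[0]/2.5,off[1]+p[1]/2.5,z)
    O=g(cap,.114)[:2];print(f,"cap",O)
    for l,z in((pts,.094),(ticks,.099)):
        for p in l:
            q=g(p,z)[:2]-O;print("  r %.4f ang %.1f"%(np.hypot(*q),np.degrees(np.arctan2(q[1],q[0]))))
E
```

```text
w2 cap [0.50001728 0.29609042]
  r 0.0238 ang 132.6
  r 0.0239 ang 84.4
  r 0.0188 ang -156.8
  r 0.0191 ang 173.5
  r 0.0191 ang 143.7
  r 0.0194 ang 114.1
w3 cap [0.49955856 0.29571209]
  r 0.0236 ang 125.9
  r 0.0237 ang 78.3
  r 0.0238 ang 29.7
  r 0.0194 ang 117.3
  r 0.0192 ang 88.2
  r 0.0191 ang 58.5
  r 0.0191 ang 29.1
```

The case has followed by 6° (yaw −101.7°), so the dial is at about 1.91. It needs another 0.18 or so.

jog_arm(deltas="0 0 0 0 0 -1;0 0 0 0 0 -1;0 0 0 0 0 0;0 0 0 0 0 0;0 0 0 0 0 0")

```text
time: 7.3
eef_pos: [0.4998, 0.2975, 0.1232]
tcp_rot: [0.861, 0.509, -0.0, 0.0]
contact_force: [-2.6, -1.4, 7.2]
opening: 0.289
finger_force: 24.9
```

```bash
cat >> h.py <<'E'
def dots(c,cx,cy):
    """case screws: dark blobs on ring r~23.7mm at z=.094, angles about dial axis; rectified top view polar"""
    th=np.radians(np.arange(-180,180,.5)); out=[]
    im=cv2.cvtColor(c["color"],cv2.COLOR_BGR2GRAY).astype(np.float32)
    acc=[]
    for r in(.0229,.0237,.0245):
        p=proj(c,np.stack([cx+r*np.cos(th),cy+r*np.sin(th),0*th+.094],1)).astype(np.float32)
        acc.append(cv2.remap(im,p[:,:1],p[:,1:],cv2.INTER_LINEAR).ravel())
    a=np.mean(acc,0); bg=cv2.blur(a.reshape(1,-1),(41,1)).ravel(); d=bg-a
    return [(float(np.degrees(th[i])),round(float(d[i]),1),round(float(bg[i]))) for i in range(10,len(d)-10) if d[i]==d[i-10:i+11].max() and d[i]>8]
E
python3 - <<'E'
from h import *
import pickle
c=pickle.load(open("w3.pkl","rb"));print(dots(c,.4996,.2957))
c=cams.read_camera("wrist");pickle.dump(c,open("w4.pkl","wb"));print(dots(c,.4996,.2957))
s=get_state();print(s["contact_force"],s["wrist_torque"],s["tcp_rot"])
E
```

```text
[(-157.0, 14.8, 48), (-147.5, 17.7, 50), (-90.5, 13.1, 76), (-69.0, 28.2, 60), (-25.5, 25.6, 77), (29.999999999999996, 31.0, 85), (78.5, 30.4, 84), (126.5, 28.2, 86), (170.5, 21.2, 82)]
[(-169.5, 13.3, 50), (-159.0, 16.1, 50), (-140.0, 8.6, 60), (-109.0, 8.8, 66), (-81.5, 30.3, 61), (-70.0, 12.6, 50), (-37.5, 27.4, 75), (30.5, 29.8, 85), (79.0, 29.4, 83), (126.0, 26.5, 84), (159.0, 18.1, 84)]
[-3.10666193 -2.12499071  6.30339687] [-0.25856938  0.395393    0.01830165] [ 8.60502775e-01  5.09445738e-01 -1.15220195e-04  2.87766802e-05]
```

The case held steady, so the dial is at about 2.11, the red mark. Now back 1.05 anticlockwise.

jog_arm(deltas="0 0 0 0 0 1;0 0 0 0 0 1;0 0 0 0 0 1;0 0 0 0 0 1;0 0 0 0 0 1;0 0 0 0 0 1;0 0 0 0 0 1;0 0 0 0 0 1;0 0 0 0 0 1;0 0 0 0 0 1;0 0 0 0 0 0.5;0 0 0 0 0 0")

```text
time: 8.85
eef_pos: [0.5007, 0.2979, 0.1233]
tcp_rot: [0.49, 0.872, 0.001, 0.001]
contact_force: [1.0, 0.7, 5.5]
opening: 0.286
finger_force: 24.8
```

```bash
python3 - <<'E'
from h import *
import pickle
c=cams.read_camera("wrist");pickle.dump(c,open("w5.pkl","wb"));print(dots(c,.4996,.2957))
s=get_state();print(s["contact_force"],s["wrist_torque"],s["tcp_rot"],s["qpos"])
E
```

```text
[(-140.0, 25.6, 68), (-95.0, 38.2, 73), (-74.5, 8.3, 91), (-38.0, 10.6, 71), (-17.5, 26.1, 59), (-6.000000000000001, 15.0, 48), (24.5, 12.2, 87), (40.0, 22.6, 84), (86.5, 26.6, 82), (133.5, 31.5, 87)]
[1.54138514 0.36842099 6.16438811] [ 0.03385612 -0.10796626  0.00150777] [4.89788642e-01 8.71840051e-01 1.15989976e-03 8.16283062e-04] [ 3.62507530e-01  2.21398480e-01  1.90385882e+00  2.77769207e-04
  1.01350851e+00 -1.84739624e-01]
```

The case followed by about 8°, so the dial is at about 1.20. I'll turn another 0.15.

jog_arm(deltas="0 0 0 0 0 1;0 0 0 0 0 0.5;0 0 0 0 0 0;0 0 0 0 0 0")

```text
time: 9.4
eef_pos: [0.5008, 0.2979, 0.1233]
tcp_rot: [0.423, 0.906, 0.001, 0.001]
contact_force: [1.3, 1.7, 5.6]
opening: 0.287
finger_force: 24.8
```

```bash
python3 - <<'E'
from h import *
import pickle
c=cams.read_camera("wrist");pickle.dump(c,open("w6.pkl","wb"));print(dots(c,.5,.2962))
s=get_state();print(s["contact_force"],s["wrist_torque"],s["tcp_rot"],s["qpos"])
E
```

```text
[(-131.0, 26.6, 72), (-88.0, 29.5, 62), (-66.0, 13.1, 77), (-30.5, 10.0, 70), (-10.5, 19.5, 54), (1.0, 13.9, 49), (39.5, 16.9, 75), (86.5, 29.6, 83), (134.5, 31.5, 86)]
[1.6265641  1.18479223 3.54432531] [ 0.09055389 -0.20264907  0.01138727] [0.42303799 0.9061107  0.00115897 0.00095546] [ 3.62540665e-01  2.21436786e-01  1.90384923e+00  2.90008718e-04
  1.01331268e+00 -3.34816714e-01]
```

Case yaw is about −93.2° and the dial is at about 1.07, the yellow mark. I'll release, rise, and turn the tool to align with lock y (−0.754 rad), then look.

jog_arm(deltas="0 0 0 0 0 0;0 0 0 0 0 0;0 0 0.3 0 0 0;0 0 0.7 0 0 0;0 0 0.9 0 0 0;0 0 0.9 0 0 0;0 0 0.9 0 0 -1;0 0 0.3 0 0 -1;0 0 0 0 0 -1;0 0 0 0 0 -1;0 0 0 0 0 -1;0 0 0 0 0 -1;0 0 0 0 0 -1;0 0 0 0 0 -0.54;0 0 0 0 0 0", gripper=1)

```text
time: 11.32
eef_pos: [0.5001, 0.2976, 0.2036]
tcp_rot: [0.726, 0.687, 0.001, 0.0]
contact_force: [-0.4, 0.8, -0.0]
opening: 0.999
finger_force: 0.0
```

```bash
python3 - <<'E'
from h import *
import pickle
c=cams.read_camera("wrist");pickle.dump(c,open("w7.pkl","wb"));print(dots(c,.5,.2962))
u,v=proj(c,[0.5,0.296,0.1])[0]
u,v=int(u),int(v)
cv2.imwrite("pics/w7.png",cv2.resize(c["color"][v-85:v+85,u-100:u+100],None,fx=3.5,fy=3.5,interpolation=cv2.INTER_CUBIC));print(u-100,v-85)
s=get_state();print(s["eef_pos"],s["tcp_rot"])
E
```

```text
[(-170.5, 10.8, 118), (-100.50000000000001, 9.5, 153), (-86.0, 11.0, 153), (18.5, 22.6, 173), (40.0, 29.1, 140), (88.0, 23.8, 86), (135.0, 21.0, 90)]
184 135
[0.50008704 0.29756077 0.20346518] [7.26298711e-01 6.87378843e-01 6.58095970e-04 2.73938647e-04]
```

View pics/w7.png

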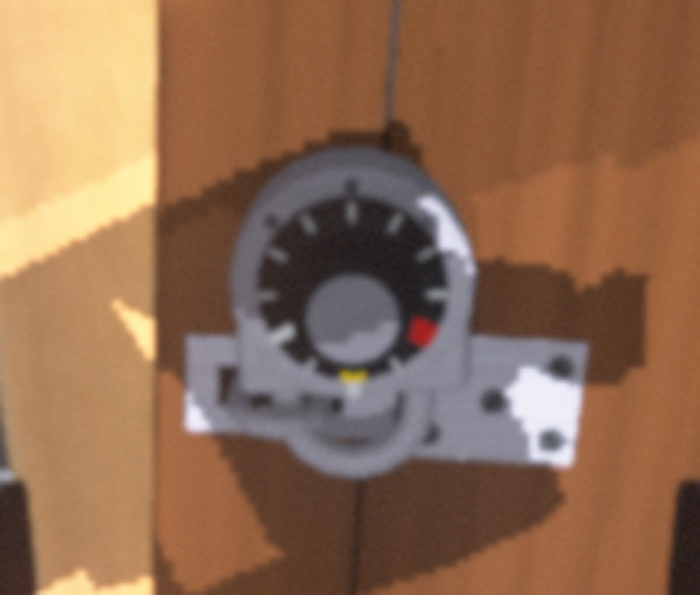

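The yellow mark at (353,377) stands exactly at the index, and the tool is square with the case. Now the case centre and staple.

```bash
python3 - <<'E'
from h import *
import pickle
c=pickle.load(open("w7.pkl","rb"))
g=lambda x,y,z:onz(c,184+x/3.5,135+y/3.5,z)[:2]
print("cap",g(352,318,.114),"face corners",g(240,386,.094),g(466,386,.094),"case L/R",g(232,275,.094),g(477,275,.094))
a,b=g(400,0,.07),g(357,595,.07);d=b-a;print("seam",np.degrees(np.arctan2(d[1],d[0])))
print("plate corners",[g(*p,.071) for p in((187,337),(187,432),(588,343),(573,466))],"bow end",g(358,478,.086))
E
```

```text
cap [0.50000304 0.29664953] face corners [0.47283876 0.27412933] [0.52505569 0.27128424] case L/R [0.47334544 0.3010998 ] [0.52812891 0.29811052]
seam -96.60496375480668
plate corners [array([0.45765956, 0.27830015]), array([0.45504905, 0.25224498]), array([0.5579282 , 0.27122278]), array([0.55440392, 0.23709013])] bow end [0.49867871 0.2446638 ]
```

Lock axis is (0.500, 0.297), consistent with the tool. I'll descend to grip the case across y.

jog_arm(deltas="0 -0.2 -0.9 0 0 0;0 0 -0.9 0 0 0;0 0 -0.9 0 0 0;0 0 -0.9 0 0 0;0 0 -0.9 0 0 0;0 0 -0.7 0 0 0;0 0 -0.48 0 0 0;0 0 0 0 0 0;0 0 0 0 0 0")

```text
time: 12.5
eef_pos: [0.5003, 0.2937, 0.0894]
tcp_rot: [0.727, 0.687, 0.001, 0.0]
contact_force: [0.3, -0.1, 0.1]
opening: 0.999
finger_force: 0.0
```

jog_arm(deltas="0 0 0 0 0 0;0 0 0 0 0 0;0 0 0 0 0 0;0 0 0 0 0 0;0 0 0 0 0 0;0 0 0 0 0 0", gripper=0, squeeze=40)

```text
time: 13.25
eef_pos: [0.5003, 0.2936, 0.0897]
tcp_rot: [0.727, 0.687, 0.001, 0.0]
contact_force: [-1.6, -0.7, 5.8]
opening: 0.637
finger_force: 43.4
```

The case is gripped at 54 mm. I'll straighten it with the box (−0.06 rad) and pull along box +y in small steps.

jog_arm(deltas="0 0 0.05 0 0 -0.3;0 0 0 0 0 -0.3;0.02 0.2 0 0 0 0;0.02 0.2 0 0 0 0;0.02 0.2 0 0 0 0;0 0 0 0 0 0")

```text
time: 14.0
eef_pos: [0.5008, 0.3036, 0.0898]
tcp_rot: [0.747, 0.665, -0.002, 0.001]
contact_force: [-1.6, -9.1, 6.5]
opening: 0.644
finger_force: 43.7
```

jog_arm(deltas="0.02 0.2 0 0 0 0;0.02 0.2 0 0 0 0;0 0 0 0 0 0")

```text
time: 14.38
eef_pos: [0.5016, 0.3115, 0.0897]
tcp_rot: [0.747, 0.665, -0.003, 0.001]
contact_force: [-2.0, -10.4, 6.6]
opening: 0.642
finger_force: 43.6
```

jog_arm(deltas="0.02 0.2 0 0 0 0;0 0 0 0 0 0")

```text
time: 14.62
eef_pos: [0.502, 0.3154, 0.0898]
tcp_rot: [0.747, 0.665, -0.003, 0.001]
contact_force: [-2.0, -8.9, 6.9]
opening: 0.641
finger_force: 43.6
```

```bash
python3 - <<'E'
from h import *
import pickle
c=cams.read_camera("wrist");pickle.dump(c,open("w8.pkl","wb"))
cv2.imwrite("pics/w8.png",cv2.resize(c["color"][180:420,130:430],None,fx=2.4,fy=2.4,interpolation=cv2.INTER_CUBIC))
s=get_state();print(s["eef_pos"],s["contact_force"],s["wrist_torque"])
E
```

```text
[0.50201331 0.31540821 0.08980577] [ -1.54533931 -10.12323629   6.70927835] [-1.44565935  0.04603705 -0.07053717]
```

View pics/w8.png

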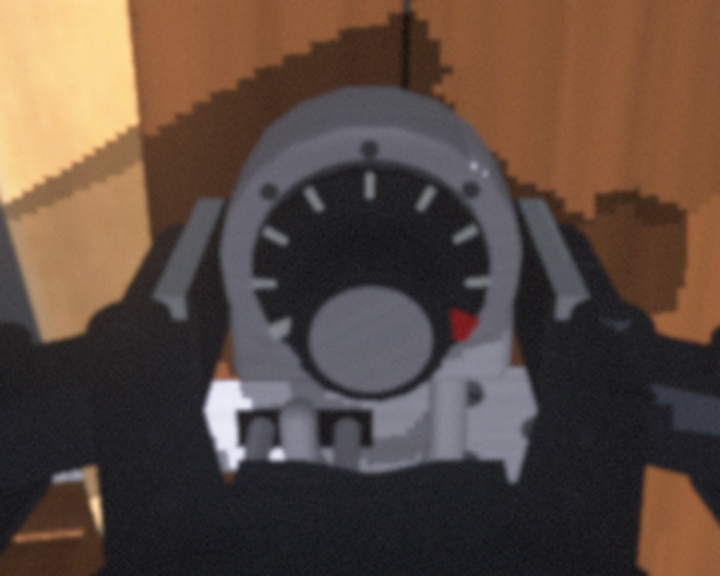

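The legs are visibly out at (300,425) and (447,420), with the staple posts on either side of the left leg. The force is steady at about 10 N, so the shackle is sliding. I'll keep pulling until the force rises.

jog_arm(deltas="0.02 0.15 0 0 0 0;0 0 0 0 0 0")

```text
time: 14.92
eef_pos: [0.5023, 0.3179, 0.0898]
tcp_rot: [0.747, 0.665, -0.003, 0.002]
contact_force: [-2.4, -11.0, 6.9]
opening: 0.643
finger_force: 43.8
```

jog_arm(deltas="0.02 0.1 0 0 0 0;0 0 0 0 0 0")

```text
time: 15.18
eef_pos: [0.5023, 0.3181, 0.0898]
tcp_rot: [0.746, 0.666, -0.006, 0.002]
contact_force: [-4.5, -17.5, 10.3]
opening: 0.641
finger_force: 44.1
```

The end stop is reached at 17.5 N, so the shackle is fully out. I'll hold briefly, then push forward toward the posts, creeping at the end.

jog_arm(deltas="0 0 0 0 0 0;-0.04 -0.35 0 0 0 0;-0.04 -0.35 0 0 0 0;-0.04 -0.35 0 0 0 0;-0.02 -0.2 0 0 0 0;0 0 0 0 0 0")

```text
time: 15.92
eef_pos: [0.5002, 0.2972, 0.0898]
tcp_rot: [0.747, 0.665, -0.0, 0.0]
contact_force: [-0.4, 1.1, 1.5]
opening: 0.637
finger_force: 43.3
```

jog_arm(deltas="-0.01 -0.1 0 0 0 0;-0.01 -0.1 0 0 0 0;0 0 0 0 0 0")

```text
time: 16.3
eef_pos: [0.4999, 0.2934, 0.0898]
tcp_rot: [0.747, 0.665, 0.0, 0.0]
contact_force: [-0.2, 2.8, 1.5]
opening: 0.637
finger_force: 43.3
```

```bash
python3 - <<'E'
from h import *
import pickle
c=cams.read_camera("wrist");pickle.dump(c,open("w9.pkl","wb"))
cv2.imwrite("pics/w9.png",cv2.resize(c["color"][180:420,130:430],None,fx=2.4,fy=2.4,interpolation=cv2.INTER_CUBIC))
s=get_state();print(s["eef_pos"],s["contact_force"],s["wrist_torque"])
E
```

```text
[0.49981915 0.29336817 0.08973949] [0.10188123 2.64443048 1.84570311] [ 0.51263528 -0.05571208 -0.01677187]
```

View pics/w9.png

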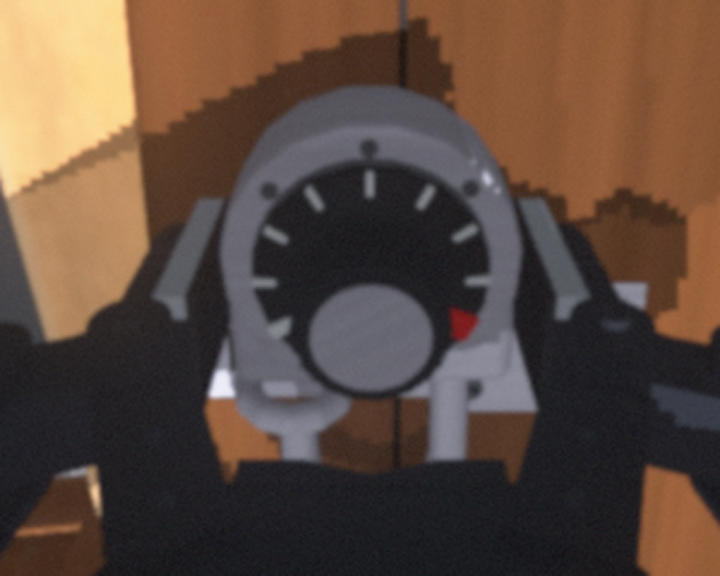

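The staple arch at (293,405) is now close to the case face, and there is only slight resistance. I'll creep on until contact.

jog_arm(deltas="-0.01 -0.1 0 0 0 0;0 0 0 0 0 0")

```text
time: 16.6
eef_pos: [0.4996, 0.2914, 0.0898]
tcp_rot: [0.747, 0.665, 0.0, 0.0]
contact_force: [-0.2, 2.5, 1.6]
opening: 0.64
finger_force: 43.2
```

jog_arm(deltas="-0.01 -0.1 0 0 0 0;0 0 0 0 0 0")

```text
time: 16.85
eef_pos: [0.4994, 0.2893, 0.0898]
tcp_rot: [0.747, 0.665, -0.0, 0.0]
contact_force: [-0.8, 3.1, 1.4]
opening: 0.64
finger_force: 43.2
```

jog_arm(deltas="-0.01 -0.1 0 0 0 0;0 0 0 0 0 0")

```text
time: 17.1
eef_pos: [0.4994, 0.2882, 0.0898]
tcp_rot: [0.747, 0.664, 0.001, -0.001]
contact_force: [1.1, 6.9, 0.4]
opening: 0.639
finger_force: 43.1
```

Contact at y = 0.2882, about 30 mm of travel against an expected 31. I'll back off 4 mm and start lifting gently.

jog_arm(deltas="0.025 0.24 0 0 0 0;0 0 0 0 0 0;0 0 0.2 0 0 0;0 0 0.2 0 0 0;0 0 0 0 0 0")

```text
time: 17.73
eef_pos: [0.4992, 0.2922, 0.0972]
tcp_rot: [0.747, 0.665, -0.0, -0.0]
contact_force: [0.8, -0.6, -2.8]
opening: 0.642
finger_force: 43.0
```

jog_arm(deltas="0 0 0.2 0 0 0;0 0 0.2 0 0 0;0 0 0 0 0 0")

```text
time: 18.1
eef_pos: [0.5001, 0.2924, 0.1064]
tcp_rot: [0.747, 0.665, 0.001, 0.0]
contact_force: [-0.2, 0.0, -3.9]
opening: 0.641
finger_force: 43.1
```

Only the lock's weight is felt, so it is clear of the arch. I'll lift it out.

jog_arm(deltas="0 0 0.4 0 0 0;0 0 0.6 0 0 0;0 0 0.8 0 0 0;0 0 0.8 0 0 0;0 0 0.8 0 0 0;0 0 0.8 0 0 0;0 0 0.8 0 0 0;0 0 0.8 0 0 0;0 0 0.4 0 0 0;0 0 0 0 0 0;0 0 0 0 0 0;0 0 0 0 0 0;0 0 0 0 0 0")

```text
time: 19.73
eef_pos: [0.4995, 0.2921, 0.2291]
tcp_rot: [0.747, 0.665, -0.001, -0.0]
contact_force: [0.2, 0.7, -4.3]
opening: 0.635
finger_force: 43.2
```

```bash
python3 - <<'E'
from h import *
a=cams.read_camera("scene");b=cams.read_camera("side");w=cams.read_camera("wrist")
s=get_state();print(s["eef_pos"],s["contact_force"],s["finger_force"])
def crop(c,P,h):
    u,v=proj(c,P)[0].astype(int);u=np.clip(u,h,560-h);v=np.clip(v,h,420-h);return cv2.resize(c["color"][v-h:v+h,u-h:u+h],(400,400),interpolation=cv2.INTER_CUBIC)
P=[.5,.29,.2]
cv2.imwrite("pics/end.png",np.hstack([crop(b,P,60),crop(w,P,130)]))
E
```

```text
[0.49963711 0.29220085 0.22948316] [ 0.59689539  0.08479973 -3.83446598] 43.24136137962341
```

View pics/end.png

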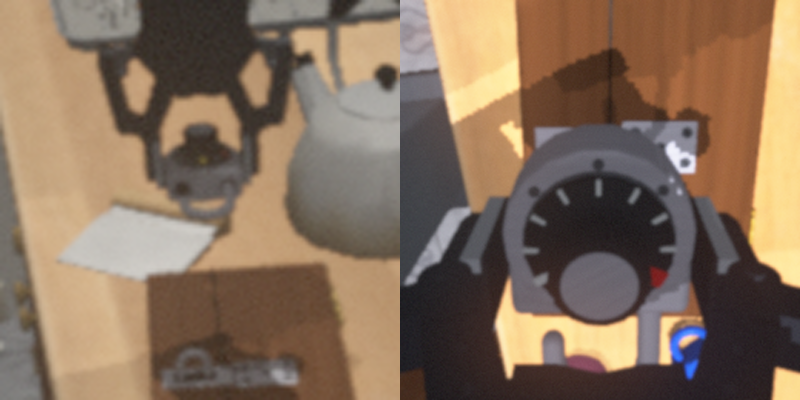

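The lock hangs in the fingers well above the box, dial up, with its shackle open: the tip at (553,340) stands clear of the case. The staple is empty and the weight is steady, so I'm handing in.

```bash
python3 -c "
from plant import ctrl
print(ctrl.sign_off())"
```

```text
the job is handed in; nothing more can be done
None
```

The padlock is dialled open, off the staple, and held still, dial side up with the shackle out, about 14 cm above the box top; I handed the job in at about 20 s of the 54 s allowed, and the sign-off gave no verdict.

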